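# Prove the breaker, then hold a spirit sample over the light panel

## Robot

A 6-joint arm with a two-finger parallel gripper is mounted at the origin on the work surface. World frame = base frame: x ahead of the robot, y to its left, z up, the work surface at z = 0. Lengths are in m, angles in rad, forces in N, time in s.
With the tool pointing down it reaches from about 0.35 to 0.775 m from the base axis. Payload 5.5 kg.
Tool frame: the origin (TCP) lies midway between the tips of the shut fingers; the grasp point (between the pads) lies 19 mm behind it; z points along the fingers, y is the line along which they close (so a half turn about z gives the same grasp; the last joint's range is limited). The gripper opens to 85 mm and grips with 20 to 120 N. Pads are 22 mm wide; open, the fingers measure 114 mm over their backs; the gripper's body (76 mm by 85 mm) begins 54 mm behind the grasp point. The pads swing forward as they close: fully open they stand 13 mm farther back than shut.
Start: joints at [1.106, 0.313, 0.046, 1.304, 0, 1.431], TCP at [0.184, 0.545, 0.231] pointing down, gripper open.
Joint ranges: [-2.76, 2.76], [-0.86, 1.69], [-1.03, 1.26], [-2.2, 2.34], [-1.47, 1.5], [-3.14, 3.14]. Speed limits (rad/s): [2.57, 2.57, 3.14, 3.14, 3.14, 3.14].

## Interface

Orientations are given as a unit quaternion [w, x, y, z].
In Python, from workcell import env gives the robot as it stands.
- The arm moves only by the tool move_arm, never from a script. Its argument "targets" is a list of rows, each a list of 3 entries, a list of its own where there are three numbers: the shift along the tool's x, y, z in mm, then the turn, a rotation vector about the tool's x, y, z in units of 10 degrees (1.0 is 10 degrees), then the closure, from -1 (fully open) to 1 (shut). In form: [[[dx, dy, dz], [ax, ay, az], gripper], ...]. A call has 1 to 5 rows; each row is the pose to reach, as a shift and turn from the pose commanded when the call began, along the tool's axes at that moment; what a row does not reach only later rows make up. A row lasts 1/8 s, in which the tool goes at most 62.5 mm and 10.7 degrees, less where a joint would pass 70% of its speed; a pose out of reach is approached as far as the arm can. A call with a gripper value outside its range is refused whole. The fingers move at their own pace and stop on an object; "squeeze" is the grip in N (left out, the last holds). Time passes only in rows, so rows that repeat a pose let the fingers close. It gives the time, the measured TCP pose, the force, the opening and the grip force at its end, in the units of the state.
- env.get_state(): the state, without advancing time (a new reading comes with each control period).
- env.read_camera(name): name is "scene" or "side" or "wrist"; returns a dict with "pixels" (384x512x3 uint8, red, green, blue), "fovy" (degrees; the focal length in pixels is half the picture's height over the tangent of half this angle, whatever the lens; pixels are square), "cx", "cy" (the principal point, pixels), "dist_coeffs" ([k1, k2, p1, p2, k3] as OpenCV has them; the pictures are not rectified), "extrinsics" (4x4, takes a point from world to camera coordinates); the wrist camera has in their place "mount" (4x4, takes a point from camera to tool coordinates, whose origin is the TCP and whose axes are the flange's). Camera axes: x right, y up, looking along -z (the intrinsics and any distortion apply to the point x, -y, -z); pixel columns grow to the right and rows downward; lengths in m; the calibration is good to about 2 mm. A picture is of the moment at which its call begins: read the wrist's pose just before it. There is no depth.
- env.hand_in(): hands the job in; it is judged then, once.
Trained networks look in a picture, given as the dict that the camera call returned (one of the last four; its "shot" number tells which), for a name from the list of things; names that differ only in an ending like _2 or _b are one class to them, and where a whole thing is asked for, a point or a joint stands for the part that bears it (a point fixed in the world has none). Each returns a list of dicts, best first, with "confidence" (0 to 1); they miss things now and then, are a little off and sometimes report something else, mostly with a low value. They report only what shows in the picture. A call takes as long as a camera call.
- env.spot_in(thing, picture): "centre" ([x, y, z] in m, in world coordinates, good to about 4 mm: the middle of the surface that is visible of it).
- env.regions_of(thing, picture): "mask" (384x512 bool, what is visible of it).
- env.landmark_of(thing, picture): "centre" ([x, y, z] in m, in world coordinates, good to about 4 mm: a listed point, or the origin of a listed thing).
The state is a dict: "clock": time; "joint_pos": joint angles; "qvel": joint speeds; "tau": joint torques, N m; "tcp_pos": TCP position; "orientation": TCP orientation; "wrist_force": force on the tool from outside, world axes, zero at the start; "ft_torque": the same for the moment, N m; "finger_gap": finger opening in m; "grip_force": force on a finger pad.
Only numpy, scipy, OpenCV 4.12 (cv2) and the standard library are available. Lean on these libraries where they do the work, as an engineer would, in place of code of your own. Each camera call takes 0.05 s, during which the arm holds its last target. There are 200 camera calls.

## Task

Get the clarity check going on the bottling bench: press the test button of the breaker on the sloping supply box so that its lever drops, then lift that lever back fully up so the light panel has power. Next take the tall long-necked bottle out of the wooden sample rack, drawing it upright and clear of its well, carry it over the middle of the light panel, tip it to about 45 degrees, neck still upward, and finish there holding it still and raised a good hand's breadth above the panel: do not put it down or let go. Leave the other bottles and things on the bench as they are.

Things in the scene. Friction and masses are not known exactly. Their poses are not given: they have to be found in the camera images.
- supply_box: Fixed grey box, 150 deep (x) by 150 wide (y), 45 mm high in front, 115 behind. Origin: centre of underside; x to its back, z up. Its cover slopes 25 degrees up to the back. On it a white breaker (45 along the slope, 72 wide, face 8 mm above the cover): black lever on the right (-y), small round test button to the left of it; still further left a narrow breaker whose small lever is fixed.
- rcd_test (a joint): Test button of the breaker: 0 released, 0.005 (m) fully pressed. It moves into the cover along the cover's normal against a light spring; the whole press needs about 4 N and springs back when let go.
- rcd_test_top (a point): Centre of the test button's top: white disc, 12 mm diameter, 7 mm proud of the breaker's face (2 when pressed), 34 mm from the lever's middle towards box +y. Its z axis is the outward normal of the sloping face (25 degrees from vertical, leaning to the box's front); its x axis points up the slope.
- rcd_lever (a joint): Breaker lever: 0 fully up (on, leaning 30 degrees up the slope from the face's normal), 1.047 (rad) fully down (tripped, leaning 30 degrees down the slope). It snaps to the nearer end from its middle at 0.52. Pressing the test button fully throws it down. To lift it, push its lower side up the slope: about 1 N at its tip.
- rcd_lever_tip (a point): Middle of the outer end of the lever, a black paddle 20 mm wide (box y), 8 thick, turning about an axis along box y that lies 5 mm below the breaker's face and 27 mm from the tip. The tip stands 18 mm above the breaker's face at both ends (22 half-way) and travels 27 mm along the slope, from 13.5 mm above the test button's level to 13.5 below.
- light_panel: Flat light panel lying on the bench, fixed: aluminium frame with white diffuser, 210 (x) by 160 (y) by 14 mm. Origin: centre of its underside.
- panel_centre (a point): Centre of the light panel's top, 14 mm above the bench.
- rack: Light wooden sample rack, fixed, 190 by 190 by 45 mm, with four round wells of 57 mm diameter, 30 deep, on a square of 95 mm pitch, each with one bottle standing in it. Origin: centre of its underside.
- sample_centre (a point): Centre (half-way up) of the bottle to take, the only tall one of the four in the rack: 156 mm high, 0.3 to 0.4 kg, clear glass, paper label. Body 52 mm diameter up to 82 mm from its base, shoulder to 97, straight neck 27 mm diameter from 97 to 140 (its middle 40 mm above this point), then a wooden stopper head 33 mm diameter, firmly in. z: base to stopper. Its base stands 15 mm above the bench.
- sample: The same tall bottle; origin at the centre of its base, 78 mm below sample_centre, same axes.
- squat_a: Short round bottle in the rack, 52 mm diameter, 96 high, wooden stopper head; origin at its base. To be left in its well.
- squat_b: Second short round bottle in the rack, like squat_a. To be left in its well.
- square: Small square bottle in the rack, 36 by 36 mm, 96 high, black cap; origin at its base. To be left in its well.
- bottle_a: Large full bottle standing on the bench, 74 mm diameter, 210 high. Bystander; origin at its base.
- bottle_b: Second large bottle like bottle_a. Bystander.
- label_roll: Roll of paper labels lying flat, 76 mm diameter, 50 high. Bystander; origin at its underside.
- pen: Black marker pen lying on the bench, about 135 mm long, 12 thick. Bystander.
- mallet: Rubber mallet lying on the bench, wooden handle along -x of its head, 240 mm long, 50 high. Bystander.
- stopper_dish: Steel dish with spare stoppers, 100 mm diameter, about 50 high. Bystander; origin at its underside.

How it is judged:
On the way, in this order (a step that is already met when the one before it is completed fails the run):
1. the test button is pressed and the breaker's lever has dropped (value of joint rcd_test above 0.003 m and value of joint rcd_lever above 0.85 rad), for 0.05 s.
2. the lever is lifted back fully up and stays there (value of joint rcd_lever below 0.12 rad and value of joint rcd_test below 0.002 m), for 0.2 s.
3. the tall bottle is drawn upright clear of its well (z of sample_centre in the frame of rack above 0.128 m and angle between sample_centre's own z axis and vertical below 0.3 rad), for 0.1 s.
At the end, for the whole second after the job is handed in: The tall bottle is held still by the fingers alone, neck upward, 32 to 58 degrees from vertical, its centre within 70 mm (from above) of the light panel's centre and over 150 mm above the bench; the breaker's lever is fully up (within 0.12 rad) and the test button released (angle between sample_centre's own z axis and vertical between 0.56 and 1.01 rad and horizontal distance between sample_centre and panel_centre below 0.07 m and height (world z) of sample_centre above 0.15 m and contact force between sample and the fingers above 2 N and contact force between sample and light_panel below 0.1 N and contact force between sample and rack below 0.1 N and contact force between sample and supply_box below 0.1 N and linear speed of sample below 0.03 m/s and angular speed of sample below 0.2 rad/s and value of joint rcd_lever below 0.12 rad and value of joint rcd_test below 0.001 m); the arm keeps its last pose, push and grip.
It fails at once if another bottle in the rack is lifted, or tipped over (distance of any of squat_a, squat_b from where it was at the start of the episode above 0.02 m or distance of square from where it was at the start of the episode above 0.03 m).
It fails at once if something else on the bench is shifted by more than 30 mm (distance of any of bottle_a, bottle_b, label_roll, pen, mallet, stopper_dish from where it was at the start of the episode above 0.03 m).
It also fails if it takes over 64 s, if anything falls off the work surface, if the arm or the gripper's body presses on something with over 40 N, if the wrist force passes 120 N, or if a joint passes its speed limit or range.

## Working session

There is one attempt and no reset: what is moved stays moved. The work goes in short steps, Python scripts to look and compute and a tool call to move; the robot and the scene stay as the last step left them, time stands still between calls to the robot, and variables do not carry over. Pictures are saved under pics/ and viewed, at most 10 in all, crops included, and the job is handed in when it is done.

Besides the shell and the picture viewer there is one more tool, called after "Emit:" as a command line: name --argument value ..., lists and objects as JSON in quotes. move_arm: Moves the arm, as the interface text tells. Its arguments: {"type":"object","properties":{"targets":{"type":"array","items":{"type":"array"}},"squeeze":{"type":"number"}},"required":["targets"]}

```bash
mkdir -p pics; ls
cat > h.py <<'E'
import numpy as np, cv2
from workcell import env
from scipy.spatial.transform import Rotation as R
def save(p,n): cv2.imwrite('pics/'+n+'.png',cv2.cvtColor(p['pixels'],cv2.COLOR_RGB2BGR))
def pose():
    s=env.get_state(); q=s['orientation']; return np.array(s['tcp_pos']),R.from_quat([q[1],q[2],q[3],q[0]]).as_matrix(),s
def ext(p):
    if 'extrinsics' in p: return np.array(p['extrinsics'])
    t,M,_=pose(); T=np.eye(4);T[:3,:3]=M;T[:3,3]=t
    return np.linalg.inv(T@np.array(p['mount']))
def K(p):
    f=192/np.tan(np.radians(p['fovy'])/2); return np.array([[f,0,p['cx']],[0,f,p['cy']],[0,0,1.]])
def proj(p,X,E=None):
    E=ext(p) if E is None else E
    c=(E[:3,:3]@np.atleast_2d(X).T).T+E[:3,3]; c=c*[1,-1,-1]
    return cv2.projectPoints(c.reshape(-1,1,3),np.zeros(3),np.zeros(3),K(p),np.array(p['dist_coeffs']))[0].reshape(-1,2)
def ray(p,uv,E=None):
    E=ext(p) if E is None else E
    n=cv2.undistortPoints(np.array(uv,float).reshape(-1,1,2),K(p),np.array(p['dist_coeffs'])).reshape(-1,2)
    d=np.c_[n[:,0],-n[:,1],-np.ones(len(n))]
    return -E[:3,:3].T@E[:3,3], d@E[:3,:3]
def rel(t,Rm=None):
    "shift mm and turn (10deg) in present tool axes to reach world pose"
    p,M,_=pose(); a=(M.T@(np.array(t)-p)*1000).round(1)
    b=None if Rm is None else (np.degrees(R.from_matrix(M.T@Rm).as_rotvec())/10).round(2)
    return a,b
E
cat > a.py <<'E'
from h import *
np.set_printoptions(precision=4,suppress=True)
t,M,s=pose();print(t,M)
for c in['scene','side','wrist']:
    p=env.read_camera(c);save(p,c+'0')
    for n in['supply_box','rcd_test_top','rcd_lever_tip','panel_centre','light_panel','rack','sample_centre','squat_a','square','bottle_a','label_roll','pen','mallet','stopper_dish']:
        r=env.landmark_of(n,p)
        print(c,n,[(np.round(x['centre'],3).tolist(),round(x['confidence'],2)) for x in r[:3]])
E
python3 a.py
```

```text
pics
[0.1833 0.5445 0.2304] [[-0.9477  0.3191 -0.0008]
 [ 0.3191  0.9477 -0.0017]
 [ 0.0003 -0.0019 -1.    ]]
scene supply_box [([0.562, 0.282, -0.001], 0.72)]
scene rcd_test_top []
scene rcd_lever_tip [([0.565, 0.244, 0.108], 0.46)]
scene panel_centre [([0.564, 0.28, 0.002], 0.61), ([0.616, -0.487, -0.002], 0.54)]
scene light_panel [([0.572, 0.022, 0.002], 0.71)]
scene rack [([0.552, -0.295, -0.002], 0.58)]
scene sample_centre [([0.498, -0.34, 0.091], 0.79)]
scene squat_a [([0.598, -0.251, 0.018], 0.78), ([0.593, -0.344, 0.013], 0.71), ([0.57, 0.244, 0.11], 0.38)]
scene square [([0.506, -0.242, 0.011], 0.63), ([0.604, 0.488, -0.004], 0.19)]
scene bottle_a [([0.603, 0.489, -0.002], 0.89), ([0.614, -0.484, -0.002], 0.6)]
scene label_roll [([0.741, -0.039, 0.007], 0.82), ([0.506, -0.241, 0.013], 0.48)]
scene pen [([0.365, 0.057, -0.003], 0.62), ([0.477, -0.518, -0.001], 0.51)]
scene mallet [([0.478, -0.52, 0.002], 0.93)]
scene stopper_dish [([0.467, 0.498, -0.003], 0.65)]
side supply_box [([0.56, 0.282, -0.001], 0.81)]
side rcd_test_top [([0.553, 0.278, 0.092], 0.52)]
side rcd_lever_ti
[... 379 characters left out ...]
ttle_a [([0.599, 0.491, 0.001], 0.95), ([0.623, -0.481, -0.003], 0.57)]
side label_roll [([0.574, 0.018, 0.015], 0.71), ([0.74, -0.039, 0.0], 0.59), ([0.557, 0.277, 0.096], 0.43)]
side pen [([0.358, 0.055, 0.002], 0.67)]
side mallet [([0.481, -0.52, -0.0], 0.71), ([0.596, -0.345, 0.017], 0.63), ([0.559, 0.284, -0.002], 0.5)]
side stopper_dish [([0.46, 0.503, -0.002], 0.79)]
wrist supply_box []
wrist rcd_test_top []
wrist rcd_lever_tip []
wrist panel_centre []
wrist light_panel []
wrist rack []
wrist sample_centre []
wrist squat_a []
wrist square []
wrist bottle_a []
wrist label_roll []
wrist pen [([0.464, 0.501, -0.0], 0.28)]
wrist mallet []
wrist stopper_dish [([0.464, 0.504, 0.001], 0.69)]
```

View pics/scene0.png

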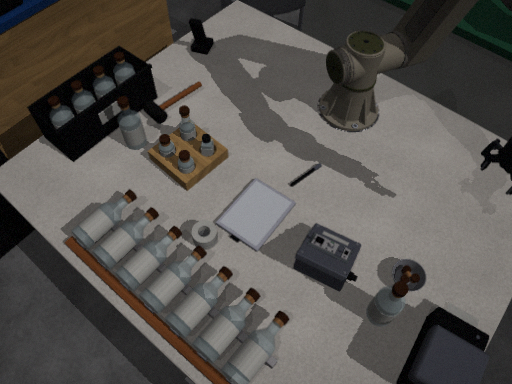

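View pics/side0.png

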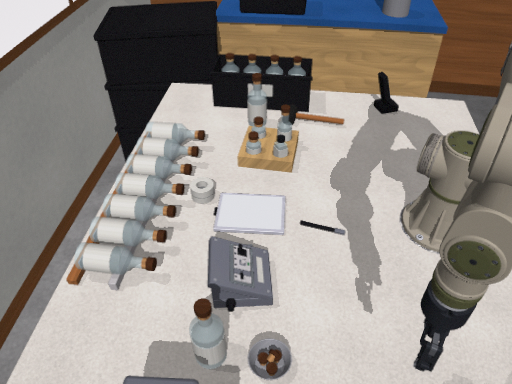

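The scene picture shows the box at about (330,255), the tall bottle at (185,122) in the rack, and the panel at (255,213). The side picture agrees: button and lever are at about (240,262) and the tall bottle at (286,122). The network positions fit both pictures. Next I'll bring the wrist over the breaker for a closer look.

```bash
cat > b.py <<'E'
from h import *
c,s=np.cos(np.radians(25)),np.sin(np.radians(25))
z=np.array([s,0,-c]);y=np.array([0,1.,0]);x=np.cross(y,z)
print(rel([.488,.275,.23],np.c_[x,y,z]))
p=env.read_camera('wrist');print(np.round(p['mount'],3),p['fovy'])
E
python3 b.py
```

```text
(array([-374.7, -158.7,    1.3]), array([-0.41, -2.48, -1.83]))
[[ 0.001  0.949  0.315  0.082]
 [ 1.    -0.    -0.001  0.   ]
 [-0.001  0.315 -0.949 -0.143]
 [ 0.     0.     0.     1.   ]] 63.92782384712781
```

Emit:
move_arm --targets '[[[-375, -159, 1], [-0.41, -2.48, -1.83], 1], [[-375, -159, 1], [-0.41, -2.48, -1.83], 1], [[-375, -159, 1], [-0.41, -2.48, -1.83], 1], [[-375, -159, 1], [-0.41, -2.48, -1.83], 1], [[-375, -159, 1], [-0.41, -2.48, -1.83], 1]]'

```text
clock: 2.92
tcp_pos: [0.4177, 0.3364, 0.2308]
orientation: [0.217, -0.001, 0.976, 0.001]
wrist_force: [-0.0, 0.5, 0.4]
finger_gap: -0.0
grip_force: 0.0
```

```bash
cat b.py | sed '$d' | sed '$d' > /dev/null; python3 b.py | head -1
```

```text
(array([-63.3, -61.5,  30.5]), array([0.01, 0.01, 0.01]))
```

Emit:
move_arm --targets '[[[-63, -61, 30], [0, 0, 0], 1], [[-63, -61, 30], [0, 0, 0], 1], [[-63, -61, 30], [0, 0, 0], 1]]'

```text
clock: 3.35
tcp_pos: [0.4883, 0.2749, 0.2301]
orientation: [0.217, 0.002, 0.976, 0.0]
wrist_force: [0.1, 0.1, -0.2]
finger_gap: -0.0001
grip_force: 0.0
```

```bash
cat > c.py <<'E'
from h import *
import sys
np.set_printoptions(precision=4,suppress=True)
t,M,s=pose();print(t,s['clock'],s['wrist_force'])
p=env.read_camera('wrist');E=ext(p);cv2.imwrite('pics/w1.png',cv2.resize(cv2.cvtColor(p['pixels'],cv2.COLOR_RGB2BGR),(800,600)))
for n in['rcd_test_top','rcd_lever_tip','supply_box']:
    for f in(env.landmark_of,env.spot_in):
        print(n,f.__name__,[(np.round(x['centre'],4),round(x['confidence'],2),proj(p,x['centre'],E).round(0)) for x in f(n,p)[:2]])
m=env.regions_of('supply_box',p)
if m: print(m[0]['mask'].sum(), cv2.minAreaRect(np.argwhere(m[0]['mask'])[:,::-1].astype(np.float32)))
E
python3 c.py
```

```text
[0.4883 0.2749 0.2301] 3.35 [ 0.0524  0.1113 -0.2124]
rcd_test_top call [(array([0.5708, 0.024 , 0.0006]), 0.56, array([[ 54., 135.]])), (array([0.5564, 0.2838, 0.0907]), 0.48, array([[265., 174.]]))]
rcd_test_top call [(array([0.5814, 0.4748, 0.1189]), 0.7, array([[459., 211.]])), (array([0.5535, 0.2774, 0.0888]), 0.66, array([[259., 171.]]))]
rcd_lever_tip call [(array([0.5685, 0.2457, 0.1077]), 0.86, array([[227., 195.]]))]
rcd_lever_tip call [(array([0.5626, 0.2448, 0.0949]), 0.77, array([[227., 181.]])), (array([0.4734, 0.4884, 0.0263]), 0.34, array([[478.,  64.]]))]
supply_box call [(array([ 0.5614,  0.2822, -0.0019]), 0.57, array([[262., 128.]]))]
supply_box call [(array([0.5422, 0.2836, 0.0737]), 0.88, array([[265., 152.]]))]
24742 ((270.4642333984375, 152.96961975097656), (175.76673889160156, 166.6677703857422), 79.01934814453125)
```

View pics/w1.png

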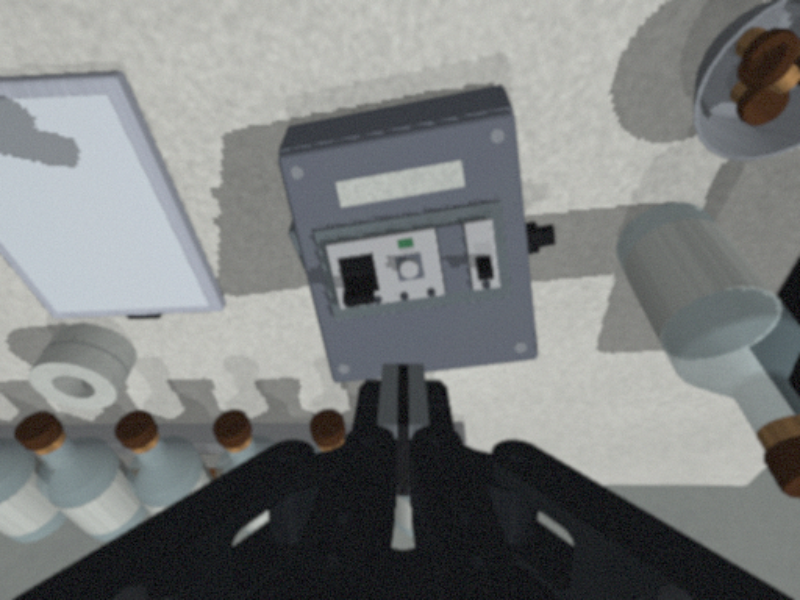

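The wrist picture (in the enlarged view) shows the button at (409,270), the lever paddle at (358,278), and the cover corners at (281,155), (512,110), (332,380) and (536,357). I'll fit the box pose to the corners and check it against the button.

```bash
cat > d.py <<'E'
from h import *
from scipy.optimize import least_squares
np.set_printoptions(precision=4,suppress=True)
p=env.read_camera('wrist');E=ext(p)
L=np.array([[-.075,-.075,.045],[-.075,.075,.045],[.075,-.075,.115],[.075,.075,.115]])
uv=np.array([[281,155],[512,110],[332,380],[536,357]])/1.5625-.18
def w(q,L): c,s=np.cos(q[2]),np.sin(q[2]); return L@np.array([[c,s,0],[-s,c,0],[0,0,1]])+[q[0],q[1],0]
r=least_squares(lambda q:(proj(p,w(q,L),E)-uv).ravel(),[.561,.282,0])
print('box',r.x,np.degrees(r.x[2]),r.fun)
a=np.radians(25);n=np.array([-np.sin(a),0,np.cos(a)])
# button on plane 15mm above cover: cover point local (0,0,.08)
o,d=ray(p,np.array([[409,270]])/1.5625-.18,E)
Rz=R.from_euler('z',r.x[2]).as_matrix();nw=Rz@n
P0=w(r.x,np.array([[0,0,.08]]))[0]+nw*.015
B=o+d[0]*((P0-o)@nw)/(d[0]@nw);print('button',B,'local',Rz.T@(B-[r.x[0],r.x[1],0]))
up=Rz@[np.cos(a),0,np.sin(a)];yb=Rz@[0,1.,0]
T=B-.034*yb+.0135*up+.011*nw;print('tip pred',T,proj(p,T,E)*1.5625)
np.savez('box.npz',B=B,n=nw,up=up,y=yb)
Rm=np.c_[-up,yb,-nw]
print(rel(B+.03*nw,Rm),rel(B,Rm))
E
python3 d.py
```

```text
box [0.5566 0.2851 0.1896] 10.86464958996084 [-4.3786 -0.8973  2.7266 -0.4906 -0.5949  3.2729  2.1938  2.511 ]
button [0.5512 0.2819 0.0938] local [-0.0059 -0.0021  0.0938]
tip pred [0.5651 0.25   0.1095] [[358.0006 302.6579]]
(array([ -1.3,   2.1, 120.9]), array([-0.45,  0.  , -0.98])) (array([ -1. ,   4.5, 150.8]), array([-0.45,  0.  , -0.98]))
```

Emit:
move_arm --targets '[[[-1, 2, 121], [-0.45, 0, -0.98], 1], [[-1, 2, 121], [-0.45, 0, -0.98], 1], [[-1, 3, 137], [-0.45, 0, -0.98], 1], [[-1, 4, 145], [-0.45, 0, -0.98], 1]]'

```text
clock: 4.3
tcp_pos: [0.5492, 0.281, 0.0986]
orientation: [0.215, -0.092, 0.972, 0.02]
wrist_force: [-0.6, 1.1, 0.8]
finger_gap: -0.0003
grip_force: 0.0
```

```bash
cat > e.py <<'E'
from h import *
b=np.load('box.npz');Rm=np.c_[-b['up'],b['y'],-b['n']]
print(rel(b['B'],Rm),pose()[2]['wrist_force'])
p=env.read_camera('wrist');cv2.imwrite('pics/w2.png',cv2.cvtColor(p['pixels'],cv2.COLOR_RGB2BGR)[100:340,100:420])
E
python3 e.py
```

```text
(array([0. , 0.6, 5.2]), array([-0.01, -0.  , -0.  ])) [-0.58669858  1.14851896  0.81872102]
```

View pics/w2.png

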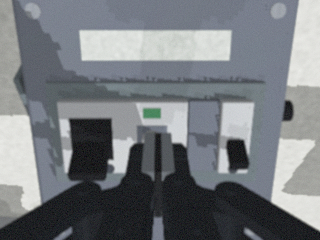

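The crop shows the fingertips at (157,135), just over the button below the green mark at (151,113). They are aligned, so I'll press.

Emit:
move_arm --targets '[[[0, 0, 5], [0, 0, 0], 1], [[0, 0, 8], [0, 0, 0], 1], [[0, 0, 10], [0, 0, 0], 1], [[0, 0, 10], [0, 0, 0], 1]]'

```text
clock: 4.85
tcp_pos: [0.5542, 0.282, 0.0911]
orientation: [0.217, -0.092, 0.972, 0.021]
wrist_force: [0.3, 1.7, 2.9]
finger_gap: -0.0004
grip_force: 1.1
```

```bash
cat > f.py <<'E'
from h import *
b=np.load('box.npz');t,M,s=pose()
d=t-b['B'];print('tcp rel button: up %.4f y %.4f n %.4f'%(d@b['up'],d@b['y'],d@b['n']),s['wrist_force'])
for c in('side','scene'):
    p=env.read_camera(c);print([(np.round(x['centre'],3),round(x['confidence'],2)) for x in env.landmark_of('rcd_lever_tip',p)])
E
python3 f.py
```

```text
tcp rel button: up 0.0015 y -0.0005 n -0.0037 [0.27705811 1.71093027 2.87918098]
[(array([0.557, 0.244, 0.105]), 0.56), (array([0.573, 0.023, 0.016]), 0.23)]
[(array([0.56 , 0.243, 0.108]), 0.61), (array([ 0.596, -0.346,  0.013]), 0.6)]
```

Emit:
move_arm --targets '[[[0, 0, 2], [0, 0, 0], 1], [[0, 0, 3], [0, 0, 0], 1], [[0, 0, 3], [0, 0, 0], 1]]'

```text
clock: 5.42
tcp_pos: [0.5547, 0.2817, 0.0884]
orientation: [0.216, -0.092, 0.972, 0.02]
wrist_force: [-6.9, -1.4, 12.8]
finger_gap: 0.0001
grip_force: 7.3
```

```bash
python3 f.py; python3 -c "
from h import *
p=env.read_camera('wrist');cv2.imwrite('pics/w3.png',cv2.cvtColor(p['pixels'],cv2.COLOR_RGB2BGR)[100:340,100:420])"
```

```text
tcp rel button: up 0.0008 y -0.0009 n -0.0063 [-6.90688148 -1.4479092  12.82145926]
[(array([0.543, 0.244, 0.096]), 0.57)]
[(array([0.545, 0.24 , 0.099]), 0.63)]
```

View pics/w3.png

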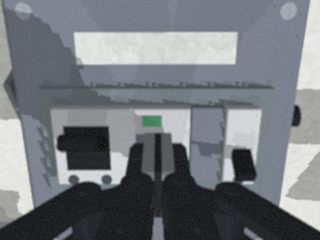

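The lever has dropped: the paddle is now at (85,145), further down the slope than before. I'll retract and go below the lever.

Emit:
move_arm --targets '[[[0, 0, -40], [0, 0, 0], 1], [[41, -34, -40], [0, 0, 0], 1], [[41, -34, -40], [0, 0, 0], 1], [[41, -34, -15], [0, 0, 0], 1], [[41, -34, -4], [0, 0, 0], 1]]'

```text
clock: 6.3
tcp_pos: [0.5226, 0.2407, 0.0721]
orientation: [0.215, -0.092, 0.972, 0.02]
wrist_force: [0.2, -0.3, -0.3]
finger_gap: 0.0004
grip_force: 0.0
```

```bash
python3 f.py; python3 -c "
from h import *
p=env.read_camera('wrist');cv2.imwrite('pics/w4.png',cv2.cvtColor(p['pixels'],cv2.COLOR_RGB2BGR)[100:340,100:420])"
```

```text
tcp rel button: up -0.0417 y -0.0351 n -0.0045 [ 0.2348429  -0.32955326 -0.31264058]
[(array([ 0.504, -0.243,  0.017]), 0.53), (array([0.545, 0.242, 0.093]), 0.5)]
[(array([ 0.5  , -0.341,  0.093]), 0.6), (array([0.542, 0.237, 0.101]), 0.54)]
```

View pics/w4.png

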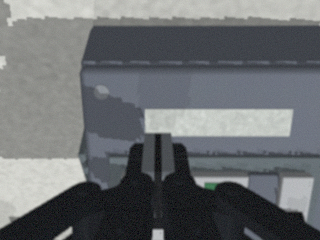

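The fingers are now just below the lever, which they hide, so they are in line with it. No contact yet. Next I'll push up the slope.

Emit:
move_arm --targets '[[[-10, 0, -2], [0, 0, 0], 1], [[-18, 0, -2], [0, 0, 0], 1], [[-26, 0, -2], [0, 0, 0], 1], [[-33, 0, -2], [0, 0, 0], 1], [[-33, 0, -2], [0, 0, 0], 1]]'

```text
clock: 7.18
tcp_pos: [0.5525, 0.2466, 0.0899]
orientation: [0.216, -0.092, 0.972, 0.02]
wrist_force: [0.0, -0.1, 0.6]
finger_gap: -0.0001
grip_force: 0.0
```

```bash
python3 f.py
```

```text
tcp rel button: up -0.0066 y -0.0349 n -0.0012 [ 0.0368422  -0.09937042  0.6378377 ]
[(array([0.568, 0.249, 0.104]), 0.59)]
[(array([0.567, 0.246, 0.111]), 0.59)]
```

The lever is up again: the tip reads (0.567, 0.247, 0.108). I'll back out, then go to the rack.

Emit:
move_arm --targets '[[[8, 0, -3], [0, 0, 0], 1], [[25, 0, -50], [0, 0, 0], 1], [[60, 0, -100], [0, 0, 0], 1], [[80, 0, -150], [0, 0, 0], -1]]'

```text
clock: 7.88
tcp_pos: [0.4145, 0.2201, 0.1906]
orientation: [0.214, -0.092, 0.972, 0.02]
wrist_force: [1.0, 0.2, -0.1]
finger_gap: 0.0172
grip_force: 0.0
```

```bash
cat > g.py <<'E'
from h import *
import sys
v=np.array(eval(sys.argv[1]),float)   # tcp xyz, tilt deg, yaw deg
Rm=R.from_euler('z',v[4],degrees=True).as_matrix()@R.from_euler('y',-v[3],degrees=True).as_matrix()@np.diag([-1.,1,-1])
t,M,s=pose();print(t.round(4),s['joint_pos'],s['wrist_force'].__repr__()[:60]);print(rel(v[:3],Rm))
E
python3 f.py; python3 g.py '[.49,-.33,.29,0,0]'
```

```text
tcp rel button: up -0.0914 y -0.0350 n 0.1494 [ 1.00820529  0.24835378 -0.05260965]
[(array([0.565, 0.246, 0.109]), 0.51)]
[(array([0.57 , 0.247, 0.11 ]), 0.52)]
[0.4178 0.2213 0.1925] [ 0.36499107 -0.19532781 -0.70254951  0.62943457 -0.07467499  0.15975929] array([ 0.6241256 , -0.28134861, -0.00389003])
(array([ -12.1, -555.1, -102.2]), array([0.24, 2.51, 1.06]))
```

Emit:
move_arm --targets '[[[-12, -555, -102], [0.24, 2.51, 1.06], -1], [[-12, -555, -102], [0.24, 2.51, 1.06], -1], [[-12, -555, -102], [0.24, 2.51, 1.06], -1], [[-12, -555, -102], [0.24, 2.51, 1.06], -1], [[-12, -555, -102], [0.24, 2.51, 1.06], -1]]'

```text
clock: 8.7
tcp_pos: [0.4586, -0.0867, 0.2434]
orientation: [-0.003, 0.0, 1.0, -0.0]
wrist_force: [1.6, 0.2, 0.2]
finger_gap: 0.0852
grip_force: 0.0
```

```bash
python3 g.py '[.49,-.33,.29,0,0]'
```

```text
[ 0.4586 -0.0867  0.2434] [-0.35790566  0.10410264 -0.18835279  1.28310868 -0.00199186 -0.35727642] array([1.57911382, 0.20139374, 0.1541775 ])
(array([ -31.3, -243.2,  -46.7]), array([-0.  , -0.03, -0.  ]))
```

Emit:
move_arm --targets '[[[-31, -243, -47], [0, 0, 0], -1], [[-31, -243, -47], [0, 0, 0], -1], [[-31, -243, -47], [0, 0, 0], -1], [[-31, -243, -47], [0, 0, 0], -1], [[-31, -243, -47], [0, 0, 0], -1]]'

```text
clock: 9.32
tcp_pos: [0.4893, -0.3323, 0.2894]
orientation: [-0.002, 0.003, 1.0, -0.0]
wrist_force: [-0.6, -0.1, 0.4]
finger_gap: 0.0855
grip_force: 0.0
```

```bash
cat > i.py <<'E'
from h import *
t,M,s=pose();print(t,s['joint_pos'].__repr__())
p=env.read_camera('wrist');E=ext(p);cv2.imwrite('pics/w5.png',cv2.resize(cv2.cvtColor(p['pixels'],cv2.COLOR_RGB2BGR),(800,600)))
for c in('wrist','side','scene'):
    q=p if c=='wrist' else env.read_camera(c)
    for n in['sample_centre','rack','squat_a','square']:
        print(c,n,[(np.round(x['centre'],3).tolist(),round(x['confidence'],2)) for x in env.landmark_of(n,q)[:2]])
print(proj(p,[[.499,-.34,.171],[.499,-.34,.155],[.499,-.34,.112]],E)*1.5625)
E
python3 i.py
```

```text
[ 0.4893454  -0.33234506  0.28939817] array([-0.7306302 ,  0.34273264,  0.22847591,  1.45923641, -0.00318451,
       -0.7249605 ])
wrist sample_centre [([0.503, -0.339, 0.091], 0.56)]
wrist rack [([0.548, -0.287, -0.002], 0.84)]
wrist squat_a [([0.602, -0.25, 0.018], 0.87), ([0.594, -0.344, 0.014], 0.76)]
wrist square [([0.508, -0.247, 0.013], 0.91)]
side sample_centre [([0.501, -0.34, 0.09], 0.65), ([0.56, 0.282, -0.004], 0.23)]
side rack [([0.55, -0.292, 0.003], 0.8), ([0.554, 0.278, 0.093], 0.2)]
side squat_a [([0.603, -0.25, 0.017], 0.82), ([0.597, -0.346, 0.018], 0.69)]
side square [([0.504, -0.245, 0.017], 0.83)]
scene sample_centre [([0.497, -0.341, 0.091], 0.67)]
scene rack [([0.6, 0.49, 0.001], 0.74), ([0.553, -0.294, -0.003], 0.62)]
scene squat_a [([0.597, -0.25, 0.018], 0.86), ([0.593, -0.344, 0.016], 0.7)]
scene square [([0.504, -0.241, 0.013], 0.75), ([0.6, 0.489, -0.001], 0.48)]
[[383.68397694 301.29170229]
 [384.60850108 292.62956839]
 [386.67383168 273.26966994]]
```

View pics/w5.png

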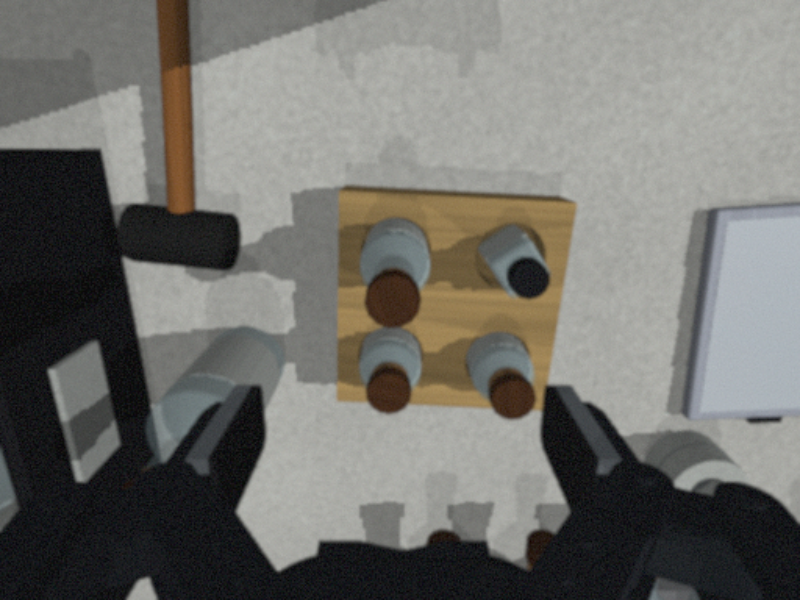

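The stopper top is at (392,297), against a projected (384,301) for (0.499, -0.340). I'll use (0.498, -0.337). The neighbouring bottles are clear of the fingers. Now to descend.

```bash
python3 g.py '[.498,-.337,.116,0,0]'
```

```text
[ 0.489  -0.3269  0.293 ] [-0.7243713   0.33364177  0.22440821  1.46187001 -0.002618   -0.72465466] array([-0.45420916, -0.9398011 , -0.55732631])
(array([ -9.4,  -9.8, 177. ]), array([-0.01, -0.01,  0.  ]))
```

```bash
python3 - <<'E'
from h import *
env.read_camera('side')
for k in range(2):
    t,M,s=pose();p=env.read_camera('wrist');T=np.eye(4);T[:3,:3]=M;T[:3,3]=t;E=np.linalg.inv(T@np.array(p['mount']))
    # stopper: brown blob nearest (250,190)
    h=cv2.cvtColor(p['pixels'],cv2.COLOR_RGB2HSV);m=((h[...,0]<12)&(h[...,1]>120)&(h[...,2]<120)).astype(np.uint8)
    n,l,st,c=cv2.connectedComponentsWithStats(m);i=min([j for j in range(1,n) if st[j,4]>150],key=lambda j:np.hypot(*(c[j]-[250,190])))
    o,d=ray(p,c[i],E);
    print(t,c[i],st[i],[(o+d[0]*(z-o[2])/d[0,2]).round(4) for z in(.163,.171)])
E
python3 g.py '[.498,-.340,.116,0,0]'
```

```text
[ 0.4889 -0.327   0.2929] [-0.72459424  0.33392878  0.22438206  1.4618768  -0.00264889 -0.72463943] array([ 0.06024461, -0.76226868,  0.06005196])
(array([ -9.5, -12.7, 176.9]), array([-0.01, -0.01,  0.  ]))Traceback (most recent call last):
  File "<stdin>", line 7, in <module>
ValueError: min() iterable argument is empty
```

Run:
```python
from h import *
t,M,s=pose();p=env.read_camera('wrist');T=np.eye(4);T[:3,:3]=M;T[:3,3]=t;E=np.linalg.inv(T@np.array(p['mount']))
a=p['pixels'].astype(int);m=((a[...,0]>1.5*a[...,2])&(a[...,0]<110)).astype(np.uint8)
n,l,st,c=cv2.connectedComponentsWithStats(m);print(t,a[190,250])
for i in range(1,n):
    if st[i,4]>100:
        o,d=ray(p,c[i],E);print(c[i],st[i],[(o+d[0]*(z-o[2])/d[0,2]).round(4) for z in(.163,.171)])
```

```text
[ 0.48887406 -0.32698548  0.29285722] [67 44 33]
[109.71698113  47.32783019] [  98    0   24  137 1272] [array([ 0.3792, -0.4459,  0.163 ]), array([ 0.38  , -0.4424,  0.171 ])]
[282.6942446  123.77697842] [216 119 141  10 278] [array([ 0.4394, -0.3048,  0.163 ]), array([ 0.4384, -0.3055,  0.171 ])]
[221.184 159.206] [213 142  24  40 500] [array([ 0.471 , -0.3597,  0.163 ]), array([ 0.4692, -0.3587,  0.171 ])]
[297.2929195  166.41028128] [ 269  142   75   43 1031] [array([ 0.4777, -0.2905,  0.163 ]), array([ 0.4756, -0.2915,  0.171 ])]
[245.2360689  190.11347518] [228 171  36  37 987] [array([ 0.5006, -0.3383,  0.163 ]), array([ 0.4979, -0.3379,  0.171 ])]
[219.69387755 227.83381924] [213 212  19  32 343] [array([ 0.5395, -0.3636,  0.163 ]), array([ 0.5356, -0.3626,  0.171 ])]
[281.84892086 234.82733813] [264 215  38  32 417] [array([ 0.547 , -0.3028,  0.163 ]), array([ 0.5429, -0.3035,  0.171 ])]
[243.87211094 246.70878274] [230 231  28  31 649] [array([ 0.5602, -0.3403,  0.163 ]), array([ 0.5557, -0.3399,  0.171 ])]
[321.52719033 250.67220544] [308 235  29  31 662] [array([ 0.5645, -0.2627,  0.163 ]), array([ 0.5599, -0.2646,  0.171 ])]
[ 84.47089947 303.66666667] [ 68 295  34  19 189] [array([ 0.6273, -0.5092,  0.163 ]), array([ 0.6208, -0.5038,  0.171 ])]
[277.69166667 343.30833333] [270 339  19  11 120] [array([ 0.6808, -0.3042,  0.163 ]), array([ 0.6728, -0.3049,  0.171 ])]
[339.96052632 350.40131579] [333 339  19  28 304] [array([ 0.6903, -0.2343,  0.163 ]), array([ 0.682, -0.237,  0.171])]
```

The stopper comes out at (0.499, -0.339).

Emit:
move_arm --targets '[[[-10, -12, 50], [0, 0, 0], -1], [[-10, -12, 80], [0, 0, 0], -1], [[-10, -12, 110], [0, 0, 0], -1], [[-10, -12, 140], [0, 0, 0], -1], [[-10, -12, 160], [0, 0, 0], -1]]'

```text
clock: 10.85
tcp_pos: [0.4979, -0.3389, 0.1311]
orientation: [-0.002, 0.0, 1.0, -0.0]
wrist_force: [0.2, -1.0, 0.7]
finger_gap: 0.0851
grip_force: 0.0
```

```bash
python3 g.py '[.499,-.339,.116,0,0]'
```

```text
[ 0.4979 -0.3389  0.1311] [-0.72952622  0.41297798 -0.05817941  1.10217913 -0.00266959 -0.72932157] array([ 0.1964119 , -1.0116628 ,  0.70102263])
(array([-1.1, -0.1, 15.1]), array([-0.  , -0.02, -0.  ]))
```

Emit:
move_arm --targets '[[[-1, 0, 15], [0, 0, 0], -1], [[-1, 0, 15], [0, 0, 0], 1], [[-1, 0, 15], [0, 0, 0], 1], [[-1, 0, 15], [0, 0, 0], 1], [[-1, 0, 15], [0, 0, 0], 1]]' --squeeze 70

```text
clock: 11.48
tcp_pos: [0.4999, -0.3398, 0.1186]
orientation: [-0.001, 0.0, 1.0, -0.001]
wrist_force: [-0.7, 0.3, 3.6]
finger_gap: 0.0272
grip_force: 137.1
```

Emit:
move_arm --targets '[[[0, 0, 0], [0, 0, 0], 1], [[0, 0, 0], [0, 0, 0], 1], [[0, 0, 0], [0, 0, 0], 1]]'

```text
clock: 11.85
tcp_pos: [0.4998, -0.3397, 0.1185]
orientation: [-0.001, 0.0, 1.0, -0.001]
wrist_force: [-0.4, 0.1, 5.5]
finger_gap: 0.0271
grip_force: 137.2
```

Emit:
move_arm --targets '[[[0, 0, -15], [0, 0, 0], 1], [[0, 0, -40], [0, 0, 0], 1], [[0, 0, -75], [0, 0, 0], 1], [[0, 0, -110], [0, 0, 0], 1], [[0, 0, -140], [0, 0, 0], 1]]'

```text
clock: 12.48
tcp_pos: [0.4994, -0.3387, 0.2589]
orientation: [-0.002, -0.0, 1.0, -0.0]
wrist_force: [0.1, -0.2, -3.7]
finger_gap: 0.0277
grip_force: 138.2
```

```bash
python3 - <<'E'
from h import *
for c in('side','scene'):
    p=env.read_camera(c)
    for n in['sample_centre','squat_a','square']:
        print(c,n,[(np.round(x['centre'],3).tolist(),round(x['confidence'],2)) for x in env.landmark_of(n,p)[:2]])
save(p,'s1')
c,s=np.cos(np.pi/4),np.sin(np.pi/4)
print(pose()[0])
E
python3 g.py '[.558,.022,.24,45,0]'
```

```text
side sample_centre [([0.502, -0.339, 0.232], 0.62)]
side squat_a [([0.598, -0.251, 0.015], 0.62), ([0.598, -0.347, 0.016], 0.47)]
side square [([0.508, -0.241, 0.018], 0.78)]
scene sample_centre [([0.499, -0.341, 0.228], 0.65)]
scene squat_a [([0.598, -0.253, 0.02], 0.88), ([0.594, -0.344, 0.015], 0.77)]
scene square [([0.505, -0.243, 0.013], 0.58)]
[ 0.49907889 -0.33846403  0.25577732]
[ 0.4991 -0.3385  0.2558] [-0.72769227  0.36882     0.18458195  1.39083854 -0.00257667 -0.72765058] array([-0.74065305, -0.15894557, -3.73765363])
(array([-59. , 360.5,  15.8]), array([ 0.  , -4.53, -0.  ]))
```

The bottle is lifted: its centre is at z ≈ 0.23, weight shows on the wrist, and the neighbours haven't moved. I'll carry it over the panel.

Emit:
move_arm --targets '[[[-5, 30, 0], [0, 0, 0], 1], [[-12, 70, 0], [0, 0, 0], 1], [[-20, 115, 0], [0, 0, 0], 1], [[-28, 160, 0], [0, 0, 0], 1], [[-35, 205, 0], [0, 0, 0], 1]]'

```text
clock: 13.5
tcp_pos: [0.5344, -0.1325, 0.2562]
orientation: [-0.002, 0.0, 1.0, -0.0]
wrist_force: [0.3, -0.3, -3.3]
finger_gap: 0.0275
grip_force: 138.3
```

Emit:
move_arm --targets '[[[-5, 45, 0], [0, 0, 0], 1], [[-12, 90, 0], [0, 0, 0], 1], [[-18, 125, 0], [0, 0, 0], 1], [[-22, 150, 0], [0, 0, 0], 1], [[-24, 156, 0], [0, 0, 0], 1]]'

```text
clock: 14.12
tcp_pos: [0.5583, 0.0235, 0.256]
orientation: [-0.002, -0.001, 1.0, -0.001]
wrist_force: [0.7, -0.1, -4.1]
finger_gap: 0.0272
grip_force: 138.7
```

```bash
python3 g.py '[.555,.022,.24,45,0]'
```

```text
[0.5583 0.0235 0.256 ] [-0.1007996   0.27968345  0.06036159  1.35561037 -0.00162615 -0.10318335] array([ 0.74867253, -0.05851859, -4.11836248])
(array([ 3.2, -1.4, 16. ]), array([-0.  , -4.52,  0.02]))
```

Emit:
move_arm --targets '[[[0, 0, 2], [0, -0.8, 0], 1], [[0, 0, 5], [0, -1.7, 0], 1], [[1, 0, 9], [0, -2.7, 0], 1], [[2, -1, 13], [0, -3.6, 0], 1], [[3, -1, 15], [0, -4.5, 0], 1]]'

```text
clock: 14.75
tcp_pos: [0.5541, 0.0201, 0.2411]
orientation: [0.383, 0.0, 0.924, -0.001]
wrist_force: [0.8, 0.2, -5.5]
finger_gap: 0.0272
grip_force: 137.7
```

Emit:
move_arm --targets '[[[0, 0, 0], [0, 0, 0], 1], [[0, 0, 0], [0, 0, 0], 1], [[0, 0, 0], [0, 0, 0], 1], [[0, 0, 0], [0, 0, 0], 1]]'

```text
clock: 15.25
tcp_pos: [0.5583, 0.0204, 0.2448]
orientation: [0.383, -0.0, 0.924, -0.001]
wrist_force: [-0.1, -0.1, -3.4]
finger_gap: 0.0276
grip_force: 137.2
```

```bash
python3 g.py '[.555,.022,.24,45,0]'
python3 - <<'E'
from h import *
for c in('side','scene'):
    p=env.read_camera(c);save(p,c+'9')
    for n in['sample_centre','sample','rcd_lever_tip']:
        print(c,n,[(np.round(x['centre'],3).tolist(),round(x['confidence'],2)) for x in env.landmark_of(n,p)[:2]])
    if c=='side':cv2.imwrite('pics/side9.png',cv2.resize(cv2.cvtColor(p['pixels'],cv2.COLOR_RGB2BGR)[80:320,150:470],None,fx=2,fy=2))
E
```

```text
[0.5583 0.0204 0.2448] [-0.1727186  -0.26312991 -0.83987764  0.21588485  0.12031174 -0.12415086] array([-0.0567338 , -0.12587345, -3.42894326])
(array([5.7, 1.6, 1.1]), array([-0.01,  0.  ,  0.01]))
side sample_centre [([0.573, 0.019, 0.222], 0.82), ([0.739, -0.038, 0.001], 0.2)]
side sample [([0.629, 0.02, 0.169], 0.73)]
side rcd_lever_tip [([0.566, 0.247, 0.106], 0.39)]
scene sample_centre [([0.57, 0.021, 0.22], 0.83), ([0.36, 0.056, -0.002], 0.64)]
scene sample [([0.621, 0.019, 0.166], 0.8)]
scene rcd_lever_tip [([0.569, 0.243, 0.111], 0.6), ([0.552, -0.294, -0.0], 0.22)]
```

View pics/side9.png

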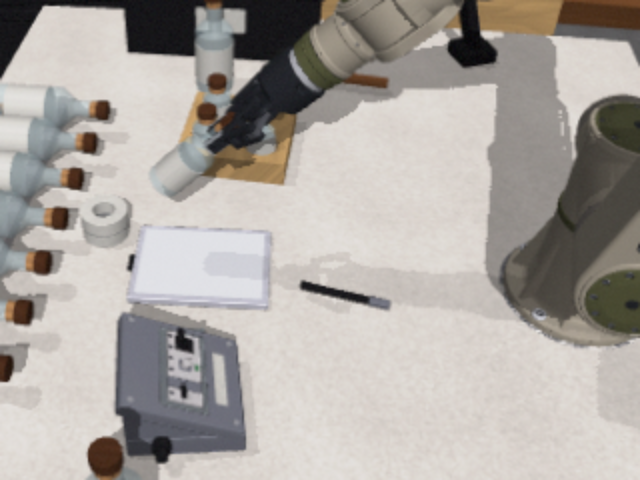

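The side crop shows the bottle held at about 45° with its base at (170,180), high above the panel at (200,265). The lever is up. I'll hand it in.

```bash
python3 -c "
from workcell import env
print(env.hand_in())"
```

```text
the job is handed in; nothing more can be done
None
```

The job is handed in, with no verdict returned: the breaker was tripped by its test button and its lever lifted back up, and the tall bottle is held still at about 45° over the middle of the light panel, its centre about 0.22 m above the bench.

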